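# Time and clamp a glued detergent drawer

### The arm

A 7-joint arm with a two-finger parallel gripper is mounted at the origin on the work surface. World frame = base frame: x ahead of the robot, y to its left, z up, the work surface at z = 0. Lengths are in m, angles in rad, forces in N, time in s.
With the tool pointing down it reaches from about 0.425 to 0.925 m from the base axis. Payload 6.8 kg.
Tool frame: the origin (TCP) lies at the very end of the fingers, on their centre line; the grasp point (between the pads) lies 19 mm behind it; z points along the fingers, y is the line along which they close (so a half turn about z gives the same grasp; the last joint's range is limited). The gripper opens to 85 mm and grips with 20 to 120 N. Pads are 22 mm wide; open, the fingers measure 114 mm over their backs; the gripper's body (76 mm by 85 mm) begins 54 mm behind the grasp point. The pads swing forward as they close: fully open they stand 13 mm farther back than shut.
Start: joints at [1.234, 0.477, 0.022, 1.555, -0.011, 1.109, -0.083], TCP at [0.153, -0.657, 0.231] pointing down, gripper open.
Joint ranges: [-2.96, 2.96], [-0.34, 2.1], [-1.41, 1.46], [0.24, 2.44], [-1.37, 4.51], [0.17, 1.92], [-2.96, 2.96]. Speed limits (rad/s): [2.39, 2.39, 3.14, 3.14, 3.14, 3.14, 3.14].

### API

Orientations are given as a unit quaternion [w, x, y, z].
In Python, from station import bot gives the robot as it stands. The module is installed in compiled form; this text tells all that it offers.
- The arm moves only by the shell command python3 -m jog 'ROWS' [OPENING] [FORCE]. ROWS is JSON, a list of rows, each a list of 4 numbers: the shift along the tool's x, y, z in cm, then the turn about the tool's z in rad. In form: [[x, y, z, spin], ...]. A call has 1 to 20 rows; each row is the pose to reach, as a shift and turn from the pose commanded when the call began, along the tool's axes at that moment; what a row does not reach only later rows make up. A row lasts 1/12 s, in which the tool goes at most 41.7 mm and 7.16 degrees, less where a joint would pass 70% of its speed; a pose out of reach is approached as far as the arm can. A call with a gripper value outside its range is refused whole. OPENING is the closure, from -1 (fully open) to 1 (shut), set as the call begins (- or left out, the last holds). The fingers move at their own pace and stop on an object; FORCE is the grip in N (left out, the last holds). Time passes only in rows, so rows that repeat a pose let the fingers close. It gives the time, the measured TCP pose, the force, the opening and the grip force at its end, in the units of the state.
- bot.get_obs(): the state, without advancing time (a new reading comes with each control period).
- bot.read_camera(name): name is "side" or "top"; returns a dict with "pixels" (384x512x3 uint8, red, green, blue), "depth" (384x512 float32, m along the optical axis (not along the pixel's ray), 0 where there is no reading), "fovy" (degrees; the focal length in pixels is half the picture's height over the tangent of half this angle, whatever the lens; pixels are square), "cx", "cy" (the principal point, pixels), "pose" (4x4, takes a point from camera to world coordinates). Camera axes: x right, y down, z forward; pixel columns grow to the right and rows downward; lengths in m; the calibration is good to about 2 mm. A picture is of the moment at which its call begins.
- bot.hand_in(): hands the job in; it is judged then, once.
The state is a dict: "t": time; "q": joint angles; "joint_vel": joint speeds; "joint_torque": joint torques, N m; "eef_pos": TCP position; "tool_rot": TCP orientation; "contact_force": force on the tool from outside, world axes, zero at the start; "torque": the same for the moment, N m; "gripper_width": opening from 0.0 (shut) to 1.0 (fully open); "grasp_force": force on a finger pad.
Only numpy, scipy, OpenCV 4.12 (cv2) and the standard library are available. Lean on these libraries where they do the work, as an engineer would, in place of code of your own. Each camera call takes 0.05 s, during which the arm holds its last target. There are 200 camera calls.

### The job

Set the glue timer by pressing its white, then yellow, then green key, each fully down and one at a time. Then pump the red trigger of the bench clamp until the orange pad has pushed the glued drawer against the fixed jaw and the sprung pad is pressed in about half way (green part of its plunger just gone), never to its stop, which would crush the drawer. Work the clamp by its trigger only, do not touch the jaw, pad or drawer or disturb the bottles and screwdriver, and finish while still holding the trigger, clearly squeezed in off its rest, so that it keeps that pressure.

Things in the scene. Friction and masses are not known exactly. Their poses are not given: they have to be found in the camera images.
- key_white (a joint): the white round key of the timer (clear): 0 up, 0.006 m fully pressed; a spring pushes it back up, about 1.2 N to start moving and 4 N fully down
- key_yellow (a joint): the yellow key (minutes), same size and spring as the white one
- key_green (a joint): the green key (start), same size and spring as the white one
- key_white_top (a point): centre of the top face of the white key (26 mm across, 6 mm proud of its round grey collar, 42 mm across); about 40 mm above the worktop when up, moves with the key. The three keys stand in a row, 52 mm apart, on a flat white timer, 85 x 165 x 22 mm, with a small display; which colour is where changes
- key_yellow_top (a point): centre of the top face of the yellow key, as for the white one
- key_green_top (a point): centre of the top face of the green key, as for the white one
- clamp: one-hand bench clamp like a caulking gun on a plywood board (360 x 140 x 12 mm), fixed to the worktop. Origin: on the worktop under the trigger's pivot, which is 78 mm up. x: the way the moving jaw advances, towards the fixed jaw; z up. Black handle (at -x) and red trigger (at +x) stand up from its body, tops below 170 mm
- handle_grip (a point): centre of the black handle's round cross bar (18 mm thick, 62 mm wide across the clamp), 144 mm above the worktop. The handle is fixed, leans back by up to 20 mm from the body and ends 167 mm above the worktop
- trigger: the red trigger lever. Origin on its pivot, axes as the clamp's when the trigger is out
- trigger_grip (a point): centre of the trigger's round red cross bar (16 mm thick, 60 mm wide across the clamp), 67 mm from the pivot, 144 mm above the worktop, parallel to the handle's bar. Over the outer faces the two bars measure 58 mm with the trigger out, 35 mm fully squeezed. Squeeze it towards the handle (against the jaw's advance) by closing a gripper over both, or push it
- trigger_pull (a joint): trigger angle: 0 out (its spring returns it), 0.34 rad fully squeezed. Takes 3 to 5 N at the bar when idle, 7 to 13 N while driving. A pawl drives the jaw forward only: about 5 mm a squeeze (one tooth) if squeezed over 0.28 rad, the first 1 to 8 mm; the jaw stays while the trigger goes out. Each squeeze is idle until the pawl meets a tooth
- jaw: moving jaw: steel ratchet rod and black round head (30 mm across), 45 mm above the worktop, sliding along the clamp's x. It is stiff (11 N) and stays where it is left; it must not be touched by the robot
- jaw_slide (a joint): advance of the jaw, 0 fully back to 0.055 m
- pad: orange round pressing pad (32 mm across, 8 mm thick) on a sprung plunger at the front of the jaw's head. Origin at the clamp's origin when the jaw is fully back
- pad_face (a point): centre of the orange pad's front face; with the jaw fully back it is 150 mm from the fixed jaw's face
- pad_press (a joint): how far the pad's plunger is pushed into the head: 0 out (free), 0.012 m bottomed; force 1 N plus 0.7 N per mm. 14 mm of plunger shows when free: the half next to the head is green, the half next to the pad red. Wanted about 0.006 (green just gone into the head); above 0.0105 the drawer is crushed
- fixed_jaw (a point): centre of the inner face of the dark steel fixed jaw at the far end, 45 mm above the worktop
- drawer: freshly glued washing machine detergent drawer, loose on the clamp's board between pad and fixed jaw: grey open tray, white front panel (12 x 96 x 56 mm), 110 mm long along its x (pointing to the white front and the fixed jaw), 0.2 to 0.4 kg. Origin: centre of its underside. The pad first slides it a few mm until its front meets the fixed jaw
- drawer_front (a point): middle of the drawer's white front face (meets the fixed jaw), 33 mm above its underside
- drawer_back (a point): middle of the drawer's grey back wall (the pad meets it), 33 mm above its underside
- glue: bystander: yellow glue bottle, 44 mm across, 130 mm high, standing; origin at the centre of its foot
- softener: bystander: blue softener bottle, 70 mm across, 200 mm high, standing; origin at the centre of its foot
- driver: bystander: orange screwdriver, about 200 mm long, lying on the worktop beyond the timer; origin under its middle
Things that resemble listed ones, but are neither listed nor needed, are in the scene too. What is meant by the drawer is not purple, and is the smaller of those in its own colour.

How it is judged:
On the way, in this order (a step that is already met when the one before it is completed fails the run):
1. the white key is pressed down, the other two being up (value of joint key_white above 0.004 m and value of joint each of key_yellow, key_green below 0.002 m), for 0.05 s.
2. the yellow key is pressed down, the other two being up (value of joint key_yellow above 0.004 m and value of joint each of key_white, key_green below 0.002 m), for 0.05 s.
3. the green key is pressed down, the other two being up (value of joint key_green above 0.004 m and value of joint each of key_white, key_yellow below 0.002 m), for 0.05 s.
4. the orange pad touches the drawer (contact force between pad and drawer above 0.5 N), for 0.1 s.
At the end, for the whole second after the job is handed in: The fingers still hold the trigger squeezed (over 1.5 N on it, trigger more than 0.04 rad off its rest), the pad presses the drawer with its plunger 3 to 9 mm in, the drawer's front is within 3 mm of the fixed jaw, and all keys are up (value of joint pad_press between 0.003 and 0.009 m and contact force between pad and drawer above 2 N and contact force between the fingers and trigger above 1.5 N and value of joint trigger_pull above 0.04 rad and x of drawer_front in the frame of fixed_jaw above -0.003 m and value of joint each of key_white, key_yellow, key_green below 0.002 m); the arm keeps its last pose, push and grip.
It fails at once if the pad is pressed more than 10.5 mm in (drawer crushed) (value of joint pad_press above 0.0105 m).
It fails at once if two keys pressed at once (value of joint each of key_white, key_yellow above 0.003 m or value of joint each of key_yellow, key_green above 0.003 m or value of joint each of key_white, key_green above 0.003 m).
It fails at once if the robot touches the jaw, the pad or the drawer (contact force between any of the fingers, the arm and jaw above 1 N or contact force between any of the fingers, the arm and pad above 1 N or contact force between any of the fingers, the arm and drawer above 1 N).
It fails at once if a bystander is moved more than 20 mm (distance of any of glue, softener, driver from where it was at the start of the episode above 0.02 m).
It also fails if it takes over 72 s, if anything falls off the work surface, if the arm or the gripper's body presses on something with over 40 N, if the wrist force passes 120 N, or if a joint passes its speed limit or range.

## Working session

There is one attempt and no reset: what is moved stays moved. The work goes in short steps, Python scripts to look and compute and a shell command to move; the robot and the scene stay as the last step left them, time stands still between calls to the robot, and variables do not carry over. Pictures are saved under pics/ and viewed, at most 10 in all, crops included, and the job is handed in when it is done.

```bash
mkdir -p pics; cat > h.py <<'E'
import numpy as np, cv2
from station import bot
def cam(n):
    c=bot.read_camera(n); c['f']=c['pixels'].shape[0]/2/np.tan(np.radians(c['fovy'])/2); return c
def save(c,fn,box=None,s=1):
    p=c['pixels'][:,:,::-1]
    if box: p=p[box[1]:box[3],box[0]:box[2]]
    cv2.imwrite('pics/'+fn,cv2.resize(p,None,fx=s,fy=s,interpolation=cv2.INTER_CUBIC))
def ray(c,u,v,z):
    d=c['pose'][:3,:3]@np.array([(u-c['cx'])/c['f'],(v-c['cy'])/c['f'],1]); o=c['pose'][:3,3]
    return o+d*(z-o[2])/d[2]
def pts(c):
    v,u=np.mgrid[:384,:512]; d=c['depth']
    P=np.stack([(u-c['cx'])/c['f']*d,(v-c['cy'])/c['f']*d,d],-1)
    return P@c['pose'][:3,:3].T+c['pose'][:3,3]
E
python3 - <<'E'
from h import *
o=bot.get_obs(); print({k:np.round(v,3) for k,v in o.items()})
for n in('top','side'):
    c=cam(n); save(c,n+'0.png',s=1.5); print(n,c['fovy'],c['cx'],c['cy'],np.round(c['pose'],3).tolist())
    np.savez(n+'.npz',**c)
E
```

```text
{'t': np.float64(0.0), 'q': array([ 1.234,  0.478,  0.022,  1.556, -0.011,  1.109, -0.083]), 'joint_vel': array([-0.001,  0.   ,  0.001, -0.001, -0.002, -0.001, -0.   ]), 'joint_torque': array([-1.0000e-03, -5.9644e+01,  1.6070e+00, -2.8120e+01,  1.2000e-02,
        9.0000e-03, -0.0000e+00]), 'eef_pos': array([ 0.153, -0.657,  0.23 ]), 'tool_rot': array([-0.001,  0.993,  0.114, -0.   ]), 'contact_force': array([-0.296,  0.279, -0.982]), 'torque': array([ 0.035,  0.017, -0.039]), 'grasp_force': np.float64(0.0), 'gripper_width': np.float64(0.999)}
top 43.55140976311665 260.07745673182217 196.13198752274695 [[0.026, -0.991, 0.133, 0.401], [-1.0, -0.025, 0.009, -0.018], [-0.005, -0.133, -0.991, 1.295], [0.0, 0.0, 0.0, 1.0]]
side 52.508074525762034 261.5536997250605 193.1979143546339 [[-0.964, -0.184, 0.194, 0.36], [-0.268, 0.68, -0.682, 0.639], [-0.006, -0.709, -0.705, 0.75], [0.0, 0.0, 0.0, 1.0]]
```

View pics/top0.png

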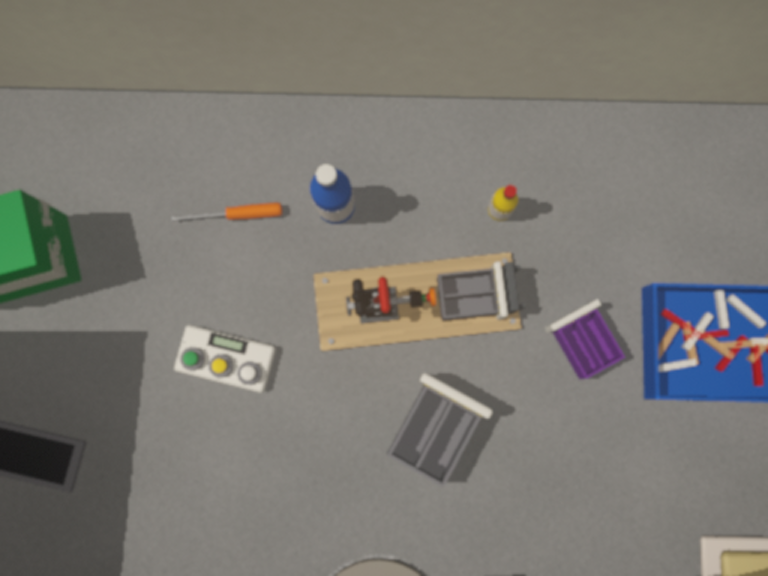

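View pics/side0.png

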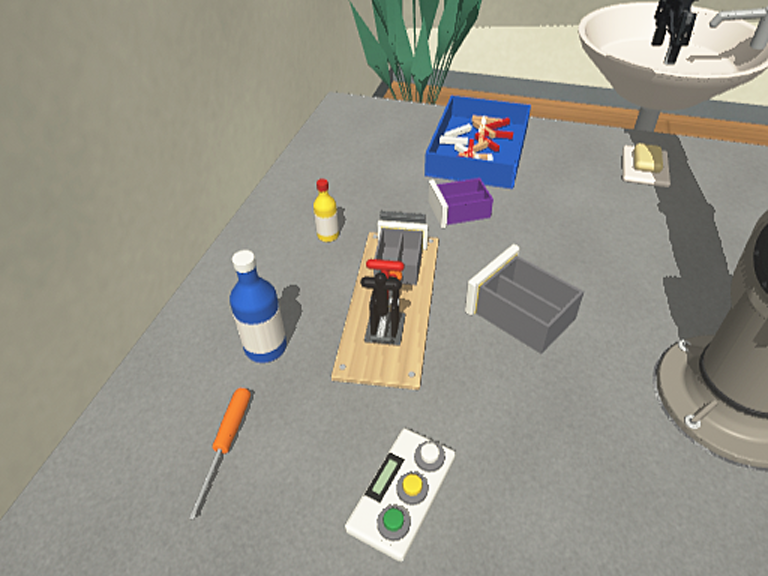

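The top view shows the timer keys green (190,358), yellow (220,366) and white (248,372). The clamp handle is at (360,297), the red bar at (384,295), and the real drawer is on the board at (470,293). The side view shows the same layout, with the softener and glue bottles beyond the clamp. Next I'll measure these.

```bash
python3 - <<'E'
from h import *
B={'top':{'green':(115,225,140,250),'yellow':(135,232,158,256),'white':(156,238,176,260),'red':(245,180,268,215),'black':(230,180,250,215)},
'side':{'green':(250,332,278,364),'yellow':(262,310,290,338),'white':(274,290,300,316),'red':(238,165,275,190),'black':(235,178,272,215)}}
for n in B:
    c=dict(np.load(n+'.npz')); hsv=cv2.cvtColor(c['pixels'],cv2.COLOR_RGB2HSV).astype(int); P=pts(c)
    H,S,V=hsv[...,0],hsv[...,1],hsv[...,2]
    M={'green':(H>50)&(H<85)&(S>120),'yellow':(H>18)&(H<35)&(S>120),'white':(S<40)&(V>185),'red':((H<6)|(H>172))&(S>150)&(V>90),'black':V<60}
    for k,(a,b,e,f) in B[n].items():
        m=np.zeros(H.shape,bool); m[b:f,a:e]=M[k][b:f,a:e]
        nb,l,st,ce=cv2.connectedComponentsWithStats(m.astype(np.uint8)); i=1+np.argmax(st[1:,4]); mm=l==i
        z=.144 if k in('red','black') else .04
        r=cv2.minAreaRect(np.argwhere(mm)[:,::-1].astype(np.float32))
        print(n,k,st[i],ce[i].round(1),'ray',ray(c,*ce[i],z).round(4),'depth med',np.median(P[mm],0).round(4),'zmax',np.percentile(P[mm][:,2],95).round(3),'rect',np.round(r[0],1),np.round(r[1],1),round(r[2],1))
    # bars by height
    m=(P[...,2]>.125)&(P[...,2]<.185); a,b,e,f=(225,178,270,215) if n=='top' else(232,165,280,215)
    Q=P[b:f,a:e][m[b:f,a:e]]; C=c['pixels'][b:f,a:e][m[b:f,a:e]].astype(int)
    red=C[:,0]>2*C[:,1]
    for nm,s in(('red',red),('blk',~red)):
        q=Q[s&(Q[:,2]>.14)] ; print(nm,len(q),q.min(0).round(4),q.max(0).round(4),q.mean(0).round(4))
    save(c,n+'1.png',(215,165,350,245) if n=='top' else (215,130,300,270),5 if n=='top' else 4)
c=dict(np.load('top.npz'))
for u,v in((315,274),(512,253),(520,329),(321,350)): print(ray(c,u/1.5,v/1.5,.012).round(4))
E
```

```text
top green [124 236   7   6  36] [126.8 238.5] ray [0.449 0.338 0.04 ] depth med [0.4478 0.3367 0.0435] zmax 0.048 rect [127.  238.5] [5. 6.] 90.0
top yellow [141 239  10   9  71] [145.8 243.2] ray [0.438  0.2879 0.04  ] depth med [0.4384 0.2871 0.0438] zmax 0.048 rect [145.5 243. ] [8. 9.] 90.0
top white [156 238  20   6  78] [165.8 239.7] ray [0.4485 0.236  0.04  ] depth med [0.4498 0.2405 0.0218] zmax 0.025 rect [165.5 240.5] [ 5. 19.] 90.0
top red [251 185   9  24 131] [255.4 196.9] ray [0.5532 0.0038 0.144 ] depth med [0.5522 0.004  0.1501] zmax 0.154 rect [254.6 196.6] [23.2  7.6] 84.8Traceback (most recent call last):
  File "<stdin>", line 10, in <module>
    return _wrapfunc(a, 'argmax', axis=axis, out=out, **kwds)
    return bound(*args, **kwds)
ValueError: attempt to get argmax of an empty sequence
```

```bash
python3 - <<'E'
from h import *
for n in('top','side'):
    c=dict(np.load(n+'.npz')); P=pts(c); C=c['pixels'].astype(int)
    # keys: points of height 36..52 in timer zone; split by color
    X,Y,Z=P[...,0],P[...,1],P[...,2]
    reg=(X>.38)&(X<.5)&(Y>.19)&(Y<.38)&(Z>.032)&(Z<.06)
    hsv=cv2.cvtColor(c['pixels'],cv2.COLOR_RGB2HSV).astype(int); H,S,V=[hsv[...,i] for i in range(3)]
    for k,m in dict(green=(H>50)&(H<85)&(S>100),yellow=(H>18)&(H<35)&(S>100),white=(S<50)&(V>150)).items():
        q=np.argwhere(reg&m)[:,::-1]
        if len(q)<3: print(k,len(q));continue
        ce=(q.min(0)+q.max(0))/2
        print(n,k,len(q),ce,q.mean(0).round(1),ray(c,*q.mean(0),.04).round(4),np.median(Z[reg&m]).round(4))
    reg=(X>.45)&(X<.65)&(Y>-.06)&(Y<.1)&(Z>.125)&(Z<.19)
    red=reg&(C[...,0]>2*C[...,1]); blk=reg&(C.max(-1)<75)
    for nm,s in(('red',red),('blk',blk)):
        q=P[s]; px=np.argwhere(s)[:,::-1]; r=cv2.minAreaRect(px.astype(np.float32))
        print(n,nm,len(q),q.min(0).round(4),q.max(0).round(4),'px',px.min(0),px.max(0),np.round(r[0],1),np.round(r[1],1),round(r[2],1),'ray',ray(c,*r[0],.144).round(4))
    save(c,n+'1.png',(215,165,350,245) if n=='top' else (215,130,300,270),5 if n=='top' else 4)
c=dict(np.load('top.npz'))
for u,v in((315,274),(512,253),(520,329),(321,350)): print(ray(c,u/1.5,v/1.5,.012).round(4))
E
```

```text
top green 53 [126.5 238.5] [126.6 238.5] [0.4489 0.3387 0.04  ] 0.0434
top yellow 83 [146.  243.5] [145.8 243.5] [0.4374 0.2877 0.04  ] 0.0436
top white 158 [145.5 244. ] [156.2 247.3] [0.4283 0.2601 0.04  ] 0.0385
top red 122 [ 0.526  -0.0055  0.1281] [0.5819 0.0102 0.1566] px [253 185] [259 208] [255.6 196.5] [23.2  5.6] 84.8 ray [0.5542 0.0033 0.144 ]
top blk 118 [0.522  0.0317 0.1256] [0.576  0.0496 0.1684] px [236 187] [244 209] [240.  198.1] [22.5  7.7] 73.3 ray [0.5492 0.0408 0.144 ]
side green 161 [262. 346.] [261.9 346.1] [0.4476 0.3387 0.04  ] 0.0443
side yellow 159 [274.5 323. ] [274.5 322.8] [0.4363 0.288  0.04  ] 0.0437
side white 155 [271.5 322.5] [284.8 303. ] [0.4267 0.2414 0.04  ] 0.0434
side red 175 [ 0.5252 -0.0049  0.1252] [0.5812 0.0421 0.1599] px [244 173] [268 185] [255.8 179. ] [24.2 11.6] 4.8 ray [0.5523 0.0107 0.144 ]
side blk 221 [0.5174 0.0356 0.1258] [0.5758 0.0557 0.1684] px [241 182] [267 197] [253.6 189.3] [25.8 14.4] 24.0 ray [0.5476 0.0445 0.144 ]
[0.6063 0.1301 0.012 ]
[ 0.6538 -0.2247  0.012 ]
[ 0.5163 -0.2394  0.012 ]
[0.4698 0.114  0.012 ]
```

```bash
sleep 1
```

```text
(no output)
```

View pics/top1.png

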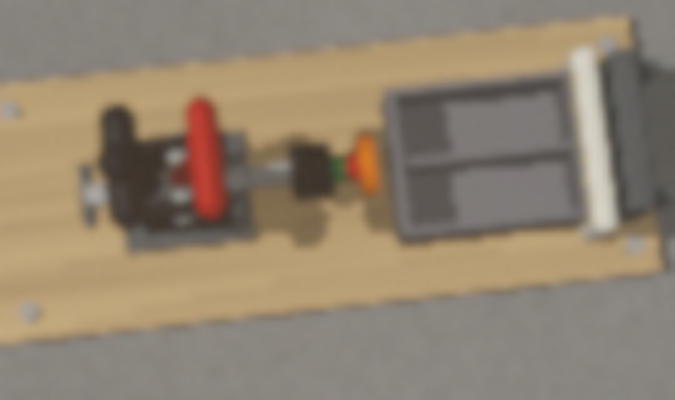

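View pics/side1.png

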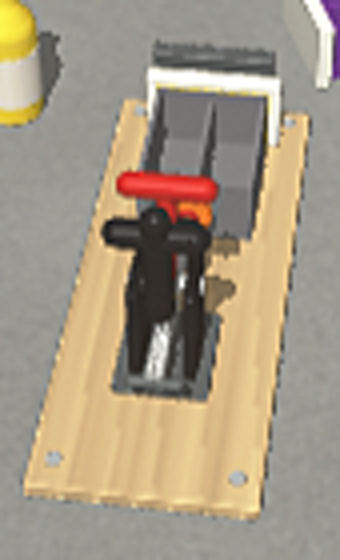

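The close-ups show the red bar in front of the black handle and the orange pad close to the drawer's back. The plunger's green and red halves are both visible at (340,168) and (353,165).

```bash
cat >> h.py <<'E'
from scipy.spatial.transform import Rotation as Ro
def rel(*ps,head=None):
    o=bot.get_obs(); w=o['tool_rot']; R=Ro.from_quat([w[1],w[2],w[3],w[0]]).as_matrix()
    print('t',round(float(o['t']),2),'tcp',o['eef_pos'].round(4),'F',o['contact_force'].round(2),'width',round(float(o['gripper_width']),3),'g',round(float(o['grasp_force']),1))
    for p in ps: print(p,'->cm',(R.T@(np.array(p)-o['eef_pos'])*100).round(2))
    if head is not None: 
        h=R.T@np.array([*head,0]); print('spin',round(float(np.arctan2(-h[0],h[1])),3))
E
python3 -c "
from h import *
rel([.5,-.35,.26],[.52,0,.26],[.45,.2,.2],[.4255,.2373,.06],head=(.131,-.991))"
```

```text
t 0.1 tcp [ 0.1529 -0.6569  0.2304] F [ 0.09  0.09 -0.65] width 1.001 g 0.0
[0.5, -0.35, 0.26] ->cm [ 40.76 -22.02  -2.93]
[0.52, 0, 0.26] ->cm [ 50.65 -55.66  -2.87]
[0.45, 0.2, 0.2] ->cm [ 48.37 -76.71   3.16]
[0.4255, 0.2373, 0.06] ->cm [ 46.83 -80.88  17.17]
spin 0.097
```

```bash
python3 -m jog '[[8,-4,-3,0.1],[16,-8,-3,0.1],[24,-13,-3,0.1],[32,-17,-3,0.1],[40,-22,-3,0.1],[42,-30,-3,0.1],[45,-38,-3,0.1],[48,-46,-3,0.1],[50.6,-55.6,-3,0.1],[50,-64,-3,0.1],[49,-72,-2,0.1],[48,-78,2,0.1],[47,-80.9,6,0.1],[46.8,-80.9,10,0.1],[46.8,-80.9,13,0.1],[46.8,-80.9,15,0.1],[46.8,-80.9,15,0.1],[46.8,-80.9,15,0.1],[46.8,-80.9,15,0.1],[46.8,-80.9,15,0.1]]' 1 30
python3 -c "
from h import *
rel([.4255,.2373,.045],[.437,.288,.045],[.4485,.3387,.045],head=(.131,-.991))
c=cam('side'); save(c,'k1.png',(190,220,350,384),3.5)"
```

```text
t: 1.77
eef_pos: [0.4175, 0.0645, 0.1476]
tool_rot: [0.0, 0.998, 0.064, 0.0]
contact_force: [1.7, -0.6, 0.9]
gripper_width: 0.0
grasp_force: 0.0
t 1.77 tcp [0.4175 0.0645 0.1476] F [ 1.7  -0.56  0.9 ] width 0.0 g 0.0
[0.4255, 0.2373, 0.045] ->cm [  3.   -17.04  10.26]
[0.437, 0.288, 0.045] ->cm [  4.79 -21.92  10.26]
[0.4485, 0.3387, 0.045] ->cm [  6.58 -26.8   10.26]
spin -0.003
```

View pics/k1.png

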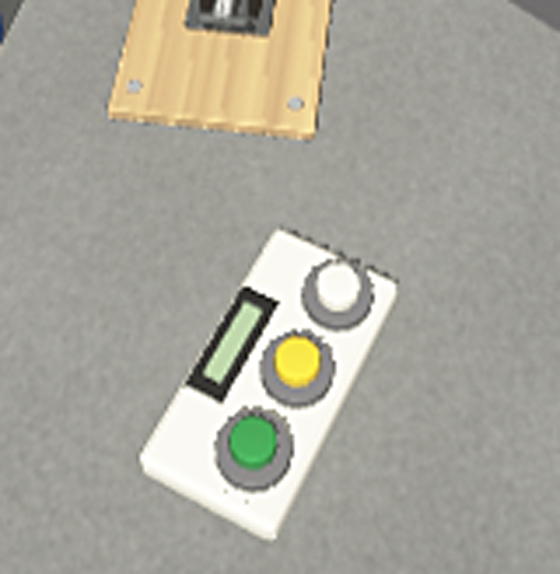

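The picture shows the three keys clear of the arm, with white at crop (338,285). The arm lagged behind its rows, so I'll move in smaller increments.

```bash
python3 -m jog '[[1,-3,0,0],[1.5,-6,0,0],[2,-9,0,0],[2.5,-12,1,0],[3,-15,3,0],[3,-17,5,0],[3,-17,7,0],[3,-17,9,0],[3,-17,9.5,0],[3,-17,9.5,0],[3,-17,9.5,0]]'
python3 -c "
from h import *
rel([.4255,.2373,.045],[.437,.288,.045],[.4485,.3387,.045],head=(.131,-.991))
c=cam('side');print(ray(c,286.6,301.4,.04),ray(c,274.9,322.3,.04)); save(c,'k2.png',(220,260,330,370),5)"
```

```text
t: 2.73
eef_pos: [0.4261, 0.235, 0.0536]
tool_rot: [0.0, 0.998, 0.064, -0.0]
contact_force: [0.0, 0.2, 1.2]
gripper_width: 0.003
grasp_force: 0.0
t 2.73 tcp [0.4261 0.235  0.0536] F [0.05 0.18 1.24] width 0.003 g 0.0
[0.4255, 0.2373, 0.045] ->cm [-0.03 -0.23  0.86]
[0.437, 0.288, 0.045] ->cm [ 1.76 -5.12  0.86]
[0.4485, 0.3387, 0.045] ->cm [  3.55 -10.     0.86]
spin -0.003
[0.42399075 0.23696685 0.04      ] [0.43582452 0.28680978 0.04      ]
```

View pics/k2.png

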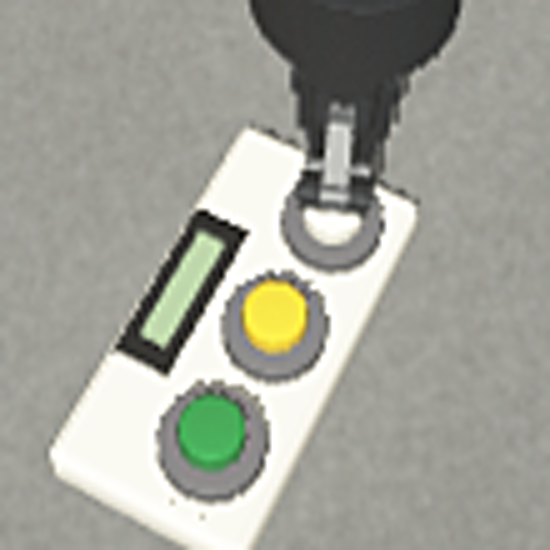

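The closed fingertips are directly above the white key, just short of its centre. I'll press it now.

```bash
python3 -m jog '[[-0.1,-0.2,0.5,0],[-0.1,-0.2,1,0],[-0.1,-0.2,1.3,0],[-0.1,-0.2,1.5,0],[-0.1,-0.2,1.6,0],[-0.1,-0.2,1.7,0],[-0.1,-0.2,1.7,0],[-0.1,-0.2,1.7,0]]'
```

```text
t: 3.45
eef_pos: [0.4254, 0.2377, 0.0378]
tool_rot: [-0.0, 0.998, 0.064, 0.001]
contact_force: [-3.2, -1.2, 19.3]
gripper_width: -0.001
grasp_force: 9.9
```

The 19 N reading at z = 37.8 mm means the key is bottomed. Its top is about 44 mm up, which agrees with the depth readings. Next: lift and press yellow.

```bash
python3 -m jog '[[0,0,-1.5,0],[0,0,-2.5,0],[0.6,-1.6,-2.5,0],[1.2,-3.2,-2.5,0],[1.8,-4.9,-2.5,0],[1.8,-4.9,-2,0],[1.8,-4.9,-1.2,0],[1.8,-4.9,-0.8,0],[1.8,-4.9,-0.5,0],[1.8,-4.9,-0.3,0],[1.8,-4.9,-0.1,0],[1.8,-4.9,-0.1,0],[1.8,-4.9,-0.1,0]]'
```

```text
t: 4.53
eef_pos: [0.4356, 0.2869, 0.0379]
tool_rot: [0.001, 0.998, 0.064, -0.0]
contact_force: [-4.6, -2.8, 14.8]
gripper_width: 0.002
grasp_force: 7.0
```

```bash
python3 -m jog '[[0,0,-1.5,0],[0,0,-2.5,0],[0.6,-1.6,-2.5,0],[1.2,-3.2,-2.5,0],[1.8,-4.9,-2.5,0],[1.8,-4.9,-2,0],[1.8,-4.9,-1.2,0],[1.8,-4.9,-0.8,0],[1.8,-4.9,-0.5,0],[1.8,-4.9,-0.3,0],[1.8,-4.9,0,0],[1.8,-4.9,0,0],[1.8,-4.9,0,0]]'
python3 -c "
from h import *
rel([.45,.3,.25],[.5512,.0235,.25],head=(.131,-.991))"
```

```text
t: 5.62
eef_pos: [0.4475, 0.3375, 0.038]
tool_rot: [0.001, 0.998, 0.064, -0.0]
contact_force: [-3.8, -5.6, 13.4]
gripper_width: 0.004
grasp_force: 6.6
t 5.62 tcp [0.4475 0.3375 0.038 ] F [-3.83 -5.64 13.42] width 0.004 g 6.6
[0.45, 0.3, 0.25] ->cm [ -0.24   3.81 -21.2 ]
[0.5512, 0.0235, 0.25] ->cm [  6.26  32.52 -21.13]
spin -0.003
```

All three keys are pressed. Now I'll lift and move to in front of the trigger, to push the bar with the closed fingers.

```bash
python3 -m jog '[[0,0,-3,0],[0,0,-6,0],[0,1,-9,0],[0,2,-12,0],[0,4,-15,0],[0,7,-18,0],[0,10,-20,0],[0,13,-21,0],[0,16,-21,0],[0,19,-21,0],[0,22,-21,0],[0,25,-21,0],[0,28,-21,0],[1,31,-21,0],[2,34,-21,0],[3,36,-21,0],[3,38,-21,0],[3,39,-21,0],[3,39,-21,0],[3,39,-21,0]]'
python3 -c "
from h import *
rel([.5594,-.0416,.2],[.5594,-.0416,.128],head=(.131,-.991))"
```

```text
t: 7.28
eef_pos: [0.5272, -0.0436, 0.247]
tool_rot: [-0.0, 0.998, 0.064, -0.0]
contact_force: [0.7, 0.1, 0.4]
gripper_width: -0.003
grasp_force: 0.0
t 7.28 tcp [ 0.5272 -0.0436  0.247 ] F [0.69 0.1  0.38] width -0.003 g 0.0
[0.5594, -0.0416, 0.2] ->cm [3.22 0.22 4.7 ]
[0.5594, -0.0416, 0.128] ->cm [ 3.22  0.22 11.9 ]
spin -0.003
```

```bash
python3 -m jog '[[1.5,0.2,0,0],[3.2,0.2,1,0],[3.2,0.2,3,0],[3.2,0.2,5,0],[3.2,0.2,7,0],[3.2,0.2,9,0],[3.2,0.2,11,0],[3.2,0.2,11.9,0],[3.2,0.2,11.9,0],[3.2,0.2,11.9,0]]'
python3 - <<'E'
from h import *
rel([.5594,-.0416,.128])
a=cam('top'); b=cam('side'); save(a,'a.png'); save(b,'b.png')
A=a['pixels'][150:270,200:360];B=b['pixels'][100:280,190:330]
cv2.imwrite('pics/ab.png',np.hstack([cv2.resize(A,(480,360)),cv2.resize(B,(280,360))])[:,:,::-1])
E
```

```text
t: 8.12
eef_pos: [0.5596, -0.0406, 0.1286]
tool_rot: [-0.0, 0.998, 0.065, -0.0]
contact_force: [-0.3, -0.2, -0.0]
gripper_width: 0.002
grasp_force: 0.0
t 8.12 tcp [ 0.5596 -0.0406  0.1286] F [-0.32 -0.21 -0.05] width 0.002 g 0.0
[0.5594, -0.0416, 0.128] ->cm [-0.03  0.1   0.06]
```

View pics/ab.png

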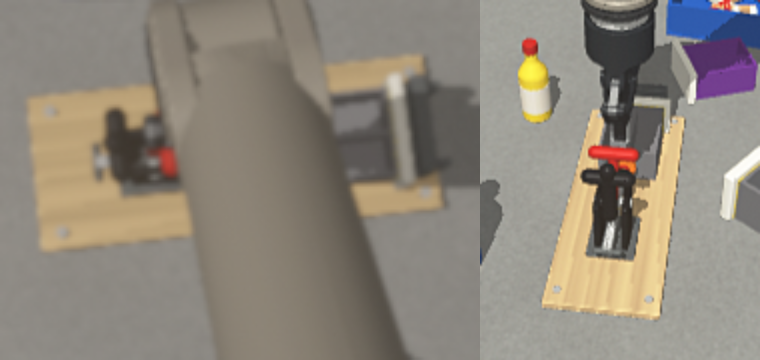

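In the top view the arm hides the pad. The side view shows the fingers in front of the red bar, at about (615,140) in the montage. I'll approach until I feel contact.

```bash
python3 -m jog '[[0,-0.5,0,0],[0,-1,0,0],[0,-1.5,0,0],[0,-2,0,0],[0,-2.3,0,0],[0,-2.6,0,0],[0,-2.6,0,0],[0,-2.6,0,0]]'
```

```text
t: 8.88
eef_pos: [0.5567, -0.0179, 0.1288]
tool_rot: [0.001, 0.998, 0.064, 0.0]
contact_force: [-0.7, -5.4, 3.6]
gripper_width: -0.001
grasp_force: 2.7
```

```bash
python3 -m jog '[[0,-0.3,0,0],[0,-0.5,0,0],[0,-0.5,0,0]]'; python3 -m jog '[[0,-0.3,0,0],[0,-0.5,0,0],[0,-0.5,0,0]]'
```

```text
t: 9.13
eef_pos: [0.5565, -0.0138, 0.1292]
tool_rot: [0.002, 0.998, 0.063, 0.001]
contact_force: [-0.6, -8.5, 6.9]
gripper_width: 0.0
grasp_force: 4.1
t: 9.38
eef_pos: [0.5561, -0.0086, 0.1293]
tool_rot: [0.002, 0.998, 0.063, 0.001]
contact_force: [1.3, -7.7, 7.1]
gripper_width: 0.002
grasp_force: 3.9
```

```bash
for i in 1; do python3 -m jog '[[0,-0.3,0,0],[0,-0.5,0,0],[0,-0.5,0,0]]'; python3 -m jog '[[0,-0.3,0,0],[0,-0.5,0,0],[0,-0.5,0,0]]'; python3 -m jog '[[0,-0.2,0,0],[0,-0.3,0,0],[0,-0.3,0,0]]';done
python3 - <<'E'
from h import *
rel(); a=cam('top'); b=cam('side'); 
A=a['pixels'][150:270,200:360];B=b['pixels'][130:230,220:300]
cv2.imwrite('pics/ab2.png',np.hstack([cv2.resize(A,(480,360)),cv2.resize(B,(288,360))])[:,:,::-1])
E
```

```text
t: 9.63
eef_pos: [0.5556, -0.0035, 0.1293]
tool_rot: [0.001, 0.998, 0.063, 0.001]
contact_force: [0.2, -7.5, 7.1]
gripper_width: 0.001
grasp_force: 3.7
t: 9.88
eef_pos: [0.5549, 0.0016, 0.1293]
tool_rot: [0.001, 0.998, 0.063, 0.001]
contact_force: [0.6, -6.9, 5.6]
gripper_width: 0.001
grasp_force: 3.6
t: 10.13
eef_pos: [0.5546, 0.0037, 0.1293]
tool_rot: [0.002, 0.998, 0.063, 0.001]
contact_force: [1.5, -8.8, 6.5]
gripper_width: -0.0
grasp_force: 4.2
t 10.13 tcp [0.5546 0.0037 0.1293] F [ 1.5  -8.81  6.52] width -0.0 g 4.2
```

View pics/ab2.png

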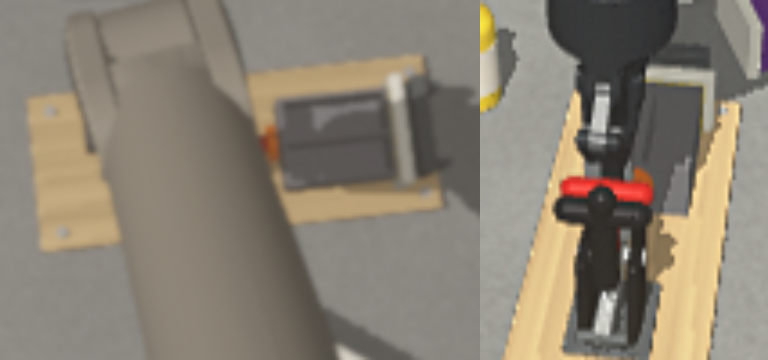

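The top view now shows the pad at (268,145), almost touching the drawer's back at (280,145). The side view shows the red bar close to the handle. I'll push on to the end of the stroke.

```bash
python3 -m jog '[[0,-0.1,0,0],[0,-0.2,0,0],[0,-0.2,0,0]]'; python3 -m jog '[[0,-0.1,0,0],[0,-0.2,0,0],[0,-0.2,0,0]]'
cat >> h.py <<'E'
def look(fn=None):
    c=cam('top'); p=c['pixels'].astype(int); hsv=cv2.cvtColor(c['pixels'],cv2.COLOR_RGB2HSV).astype(int)
    x=np.array([.131,-.991]);x/=np.linalg.norm(x); o=np.array([.5535,.003])
    # unwarp the plane z=.045 along the clamp axis: 1 px = 0.5 mm, u: s 20..140 mm, v: -15..15 mm
    s,t=np.meshgrid(np.arange(20,240,.5)/1e3,np.arange(-20,20,.5)/1e3); n=np.array([.991,.131])
    def warp(z):
        W=np.stack([o[0]+s*x[0]+t*n[0],o[1]+s*x[1]+t*n[1],np.full(s.shape,z)],-1)
        q=(W-c['pose'][:3,3])@c['pose'][:3,:3]
        return cv2.remap(c['pixels'],(q[...,0]/q[...,2]*c['f']+c['cx']).astype(np.float32),(q[...,1]/q[...,2]*c['f']+c['cy']).astype(np.float32),cv2.INTER_LINEAR)
    w=warp(.058).astype(int); w2=warp(.07).astype(int)
    org=(w[...,0]>150)&(w[...,0]-w[...,2]>90)&(w[...,1]>w[...,2]+20)&(w[...,1]>55)&(w[...,0]-w[...,1]>60)
    grn=(w[...,1]-np.maximum(w[...,0],w[...,2]))
    cols=org.sum(0); k=np.where(cols>8)[0]
    print('orange s',(20+k.min()*.5,20+k.max()*.5) if len(k) else None,'green sum',int(grn.clip(8)[20:60].sum()-8*grn[20:60].size))
    wh=(w2.min(-1)>150)[30:50].sum(0); k2=np.where(wh>10)[0]; print('white front s',(20+k2.min()*.5,20+k2.max()*.5) if len(k2) else None)
    if fn: cv2.imwrite('pics/'+fn,cv2.resize(np.vstack([w,w2]).astype(np.uint8),None,fx=1.8,fy=3)[:,:,::-1])
    return w
E
python3 -c "
from h import *
rel(); look()
class F: pass
import h
d=dict(np.load('top.npz')); h.cam=lambda n:{**d}
print('start');look('w0.png')"
```

```text
t: 10.48
eef_pos: [0.5546, 0.0038, 0.1293]
tool_rot: [0.003, 0.998, 0.062, 0.001]
contact_force: [1.6, -11.9, 6.8]
gripper_width: 0.002
grasp_force: 6.3
t: 10.73
eef_pos: [0.5546, 0.0039, 0.1293]
tool_rot: [0.004, 0.998, 0.062, 0.001]
contact_force: [2.7, -17.0, 6.6]
gripper_width: -0.001
grasp_force: 8.4
t 10.73 tcp [0.5546 0.0039 0.1293] F [  2.68 -16.97   6.64] width -0.001 g 8.4
orange s (np.float64(87.0), np.float64(90.5)) green sum 0
white front s None
start
orange s (np.float64(74.0), np.float64(87.5)) green sum 908
white front s (np.float64(193.5), np.float64(204.5))
```

View pics/w0.png

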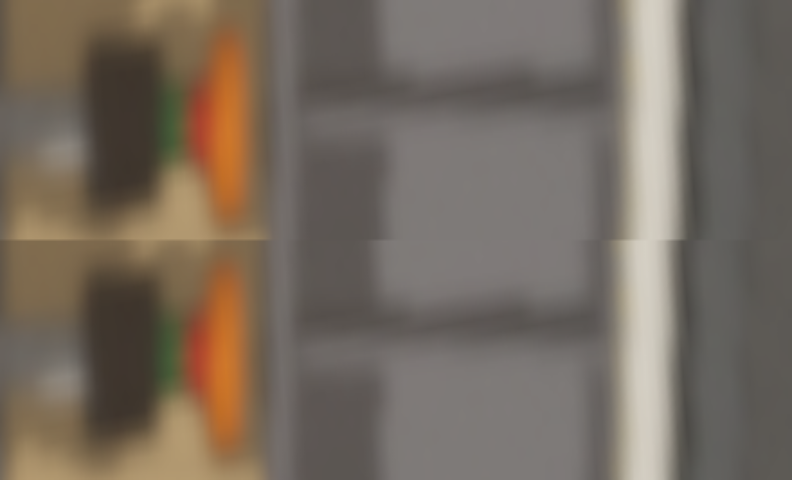

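The rectified strip shows the black head, the green and red plunger halves (170–205), the orange pad (210–250), the drawer back at about 275, the white front ending at 680 and the fixed jaw from 690. After the first stroke the jaw has advanced about 3 mm. Second stroke next.

```bash
python3 -m jog '[[0,1,0,0],[0,2,0,0],[0,3,0,0],[0,3.6,0,0],[0,3.6,0,0],[0,3.6,0,0],[0,3,0,0],[0,2.5,0,0],[0,2,0,0],[0,1.6,0,0],[0,1.2,0,0],[0,0.8,0,0],[0,0.5,0,0],[0,0.2,0,0],[0,0.1,0,0],[0,0.1,0,0],[0,0.1,0,0]]'
python3 -c "
from h import *
rel();look('w2.png')"
```

```text
t: 12.2
eef_pos: [0.5542, 0.0039, 0.1293]
tool_rot: [0.004, 0.998, 0.062, 0.001]
contact_force: [1.0, -17.0, 7.3]
gripper_width: 0.001
grasp_force: 8.9
t 12.2 tcp [0.5542 0.0039 0.1293] F [  0.97 -16.98   7.27] width 0.001 g 8.9
orange s (np.float64(90.0), np.float64(92.5)) green sum 157
white front s None
```

```bash
cat >> h.py <<'E'
def prof(a,b,st=1.0,rows=(30,50)):
    w=look(); 
    for sv in np.arange(a,b,st):
        i=int((sv-20)*2); print(sv,w[rows[0]:rows[1],i].mean(0).round().astype(int).tolist(),end=' ')
    print()
E
python3 -c "
from h import *
prof(84,112); prof(188,215)
import h
d=dict(np.load('top.npz')); h.cam=lambda n:{**d}
print('start');prof(84,112); prof(188,215)"
```

```text
orange s (np.float64(90.0), np.float64(92.5)) green sum 76
white front s None
84.0 [113, 64, 47] 85.0 [119, 61, 46] 86.0 [124, 61, 44] 87.0 [128, 65, 44] 88.0 [134, 69, 43] 89.0 [138, 73, 42] 90.0 [143, 78, 42] 91.0 [147, 82, 41] 92.0 [148, 84, 42] 93.0 [148, 85, 44] 94.0 [145, 86, 47] 95.0 [140, 86, 52] 96.0 [134, 86, 58] 97.0 [125, 86, 64] 98.0 [115, 86, 70] 99.0 [106, 86, 75] 100.0 [100, 85, 78] 101.0 [94, 85, 80] 102.0 [90, 84, 80] 103.0 [89, 84, 80] 104.0 [88, 84, 80] 105.0 [87, 83, 80] 106.0 [87, 83, 80] 107.0 [87, 83, 80] 108.0 [87, 83, 80] 109.0 [87, 83, 80] 110.0 [87, 83, 80] 111.0 [87, 82, 80] 
orange s (np.float64(90.5), np.float64(92.5)) green sum 89
white front s None
188.0 [81, 76, 73] 189.0 [82, 78, 74] 190.0 [84, 79, 74] 191.0 [88, 83, 77] 192.0 [94, 88, 80] 193.0 [100, 95, 84] 194.0 [109, 103, 91] 195.0 [118, 112, 99] 196.0 [126, 120, 108] 197.0 [134, 128, 117] 198.0 [141, 136, 125] 199.0 [145, 140, 129] 200.0 [149, 144, 134] 201.0 [151, 146, 136] 202.0 [151, 146, 136] 203.0 [151, 146, 136] 204.0 [148, 143, 134] 205.0 [144, 139, 130] 206.0 [138, 133, 124] 207.0 [128,
[... 823 characters left out ...]
7, 94] 
orange s (np.float64(74.0), np.float64(87.5)) green sum 908
white front s (np.float64(193.5), np.float64(204.5))
188.0 [106, 102, 99] 189.0 [109, 104, 101] 190.0 [113, 108, 103] 191.0 [121, 115, 108] 192.0 [130, 124, 113] 193.0 [142, 135, 121] 194.0 [156, 149, 134] 195.0 [171, 164, 148] 196.0 [184, 177, 162] 197.0 [194, 187, 174] 198.0 [203, 197, 184] 199.0 [207, 201, 189] 200.0 [210, 205, 194] 201.0 [211, 206, 195] 202.0 [209, 204, 193] 203.0 [207, 202, 191] 204.0 [202, 196, 185] 205.0 [194, 189, 178] 206.0 [184, 179, 168] 207.0 [167, 162, 152] 208.0 [149, 144, 134] 209.0 [128, 124, 115] 210.0 [109, 106, 98] 211.0 [92, 89, 84] 212.0 [86, 84, 79] 213.0 [83, 81, 78] 214.0 [85, 83, 79]
```

Pad front is at about s = 97.7 mm, roughly at the drawer's back, and the drawer has not moved. Third stroke next.

```bash
python3 -m jog '[[0,1,0,0],[0,2,0,0],[0,3,0,0],[0,3.5,0,0],[0,3.5,0,0],[0,3.5,0,0],[0,3,0,0],[0,2.5,0,0],[0,2,0,0],[0,1.6,0,0],[0,1.2,0,0],[0,0.8,0,0],[0,0.5,0,0],[0,0.2,0,0],[0,0,0,0],[0,0,0,0],[0,0,0,0]]'
python3 -c "
from h import *
rel();prof(92,110);prof(200,216)"
```

```text
t: 13.77
eef_pos: [0.5544, 0.0039, 0.1294]
tool_rot: [0.004, 0.998, 0.062, 0.001]
contact_force: [1.5, -16.7, 7.7]
gripper_width: -0.003
grasp_force: 8.8
t 13.77 tcp [0.5544 0.0039 0.1294] F [  1.47 -16.74   7.7 ] width -0.003 g 8.8
orange s None green sum 947
white front s None
92.0 [130, 66, 42] 93.0 [135, 71, 42] 94.0 [140, 75, 41] 95.0 [144, 80, 42] 96.0 [148, 84, 42] 97.0 [149, 85, 43] 98.0 [148, 86, 46] 99.0 [145, 86, 50] 100.0 [138, 86, 57] 101.0 [131, 86, 64] 102.0 [121, 86, 69] 103.0 [111, 86, 75] 104.0 [101, 85, 79] 105.0 [96, 85, 80] 106.0 [91, 85, 81] 107.0 [89, 84, 81] 108.0 [88, 84, 81] 109.0 [87, 83, 80] 
orange s None green sum 940
white front s None
200.0 [124, 118, 105] 201.0 [132, 126, 113] 202.0 [139, 133, 121] 203.0 [145, 140, 128] 204.0 [149, 143, 132] 205.0 [150, 145, 135] 206.0 [152, 147, 136] 207.0 [150, 146, 135] 208.0 [149, 144, 134] 209.0 [144, 140, 130] 210.0 [137, 133, 124] 211.0 [129, 125, 116] 212.0 [117, 113, 105] 213.0 [104, 100, 93] 214.0 [92, 88, 82] 215.0 [84, 80, 75]
```

```bash
python3 -m jog '[[0,1,0,0],[0,2,0,0],[0,3,0,0],[0,3.5,0,0],[0,3.5,-2,0],[0,3.5,-5,0],[0,3.5,-8,0],[0,6,-10,0],[0,9,-10,0],[0,12,-10,0],[0,15,-10,0],[0,18,-10,0],[0,21,-10,0],[0,24,-10,0],[0,25,-10,0],[0,25,-10,0],[0,25,-10,0]]'
python3 -c "
from h import *
rel();prof(62,110);prof(196,222);look('w3.png')
c=cam('top');np.savez('top3.npz',**c)
P=pts(c); 
"
```

```text
t: 15.28
eef_pos: [0.585, -0.2368, 0.2277]
tool_rot: [-0.001, 0.998, 0.065, -0.0]
contact_force: [-0.2, 1.0, -0.7]
gripper_width: 0.002
grasp_force: 0.0
t 15.28 tcp [ 0.585  -0.2368  0.2277] F [-0.22  1.   -0.74] width 0.002 g 0.0
orange s (np.float64(87.5), np.float64(101.5)) green sum 506
white front s (np.float64(198.0), np.float64(209.5))
62.0 [67, 59, 52] 63.0 [65, 57, 49] 64.0 [64, 56, 48] 65.0 [63, 55, 47] 66.0 [64, 55, 48] 67.0 [64, 56, 48] 68.0 [64, 56, 49] 69.0 [65, 57, 50] 70.0 [66, 58, 51] 71.0 [66, 58, 51] 72.0 [66, 59, 52] 73.0 [66, 59, 52] 74.0 [66, 59, 52] 75.0 [66, 59, 52] 76.0 [66, 60, 52] 77.0 [66, 61, 52] 78.0 [66, 63, 52] 79.0 [66, 68, 52] 80.0 [66, 74, 53] 81.0 [70, 80, 54] 82.0 [77, 86, 55] 83.0 [85, 92, 57] 84.0 [99, 93, 57] 85.0 [115, 93, 57] 86.0 [129, 90, 56] 87.0 [141, 83, 54] 88.0 [152, 75, 52] 89.0 [158, 72, 49] 90.0 [163, 71, 48] 91.0 [168, 73, 46] 92.0 [176, 82, 44] 93.0 [183, 91, 43] 94.0 [190, 100, 42] 95.0 [196, 107, 42] 96.0 [202, 114, 41] 97.0 [203, 117, 45] 98.0 [203, 119, 50] 99.0 [200, 120, 57] 100.0 [193, 120, 69] 101.0 [184, 119, 81] 102.0 [1
[... 249 characters left out ...]
98.0), np.float64(209.5))
196.0 [125, 119, 110] 197.0 [137, 130, 118] 198.0 [149, 142, 127] 199.0 [164, 156, 141] 200.0 [178, 171, 155] 201.0 [190, 184, 168] 202.0 [199, 193, 179] 203.0 [207, 201, 189] 204.0 [210, 205, 193] 205.0 [212, 207, 195] 206.0 [212, 207, 196] 207.0 [210, 205, 194] 208.0 [207, 202, 191] 209.0 [201, 196, 184] 210.0 [191, 186, 175] 211.0 [181, 176, 165] 212.0 [163, 159, 149] 213.0 [144, 140, 131] 214.0 [127, 123, 115] 215.0 [115, 112, 105] 216.0 [103, 102, 96] 217.0 [100, 98, 94] 218.0 [100, 98, 94] 219.0 [100, 98, 94] 220.0 [100, 98, 94] 221.0 [99, 98, 94] 
orange s (np.float64(87.5), np.float64(101.5)) green sum 453
white front s (np.float64(198.0), np.float64(209.5))
```

View pics/w3.png

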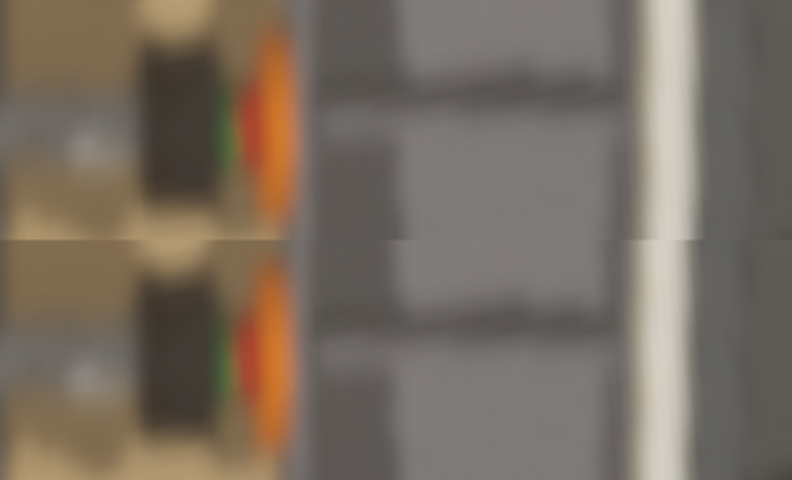

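The white front is now flat against the fixed jaw at (697), and the head edge at 216 leaves a green band about 5 mm wide. So the plunger is about 2 mm in and needs about 4 mm more. I'll go back and make a slightly short stroke.

```bash
python3 -m jog '[[0,-3,0,0],[0,-6,0,0],[0,-9,0,0],[0,-12,0,0],[0,-15,0,0],[0,-18,0,0],[0,-20,0,0],[0,-21.5,0,0],[0,-21.5,0,0],[0,-21.5,3,0],[0,-21.5,6,0],[0,-21.5,9,0],[0,-21.5,10,0],[0,-21.5,10,0],[0,-21.5,10,0]]'
python3 -m jog '[[0,-0.5,0,0],[0,-1,0,0],[0,-1.4,0,0],[0,-1.8,0,0],[0,-2.2,0,0],[0,-2.5,0,0],[0,-2.5,0,0],[0,-2.5,0,0]]'
```

```text
t: 16.73
eef_pos: [0.5578, -0.025, 0.1288]
tool_rot: [-0.0, 0.998, 0.064, 0.0]
contact_force: [-0.4, 0.3, 0.4]
gripper_width: 0.002
grasp_force: 0.0
t: 17.4
eef_pos: [0.5564, -0.0021, 0.1309]
tool_rot: [0.002, 0.998, 0.064, 0.003]
contact_force: [1.0, -5.9, 5.3]
gripper_width: 0.0
grasp_force: 3.6
```

```bash
python3 -m jog '[[0,-0.1,0,0],[0,-0.2,0,0],[0,-0.2,0,0]]'
python3 -m jog '[[0,1,0,0],[0,2,0,0],[0,3,0,0],[0,3,-2,0],[0,3,-5,0],[0,3,-8,0],[0,5,-10,0],[0,8,-10,0],[0,11,-10,0],[0,14,-10,0],[0,17,-10,0],[0,20,-10,0],[0,23,-10,0],[0,24.2,-10,0],[0,24.2,-10,0],[0,24.2,-10,0]]'
python3 -c "
from h import *
rel();prof(62,108);prof(208,218)
"
```

```text
t: 17.65
eef_pos: [0.5562, -0.0006, 0.1309]
tool_rot: [0.002, 0.998, 0.063, 0.003]
contact_force: [1.0, -8.4, 7.2]
gripper_width: -0.0
grasp_force: 4.3
t: 18.98
eef_pos: [0.5848, -0.2379, 0.2279]
tool_rot: [-0.001, 0.998, 0.064, -0.0]
contact_force: [-0.5, 1.5, 0.1]
gripper_width: -0.003
grasp_force: 0.0
t 18.98 tcp [ 0.5848 -0.2379  0.2279] F [-0.49  1.55  0.11] width -0.003 g 0.0
orange s (np.float64(90.0), np.float64(101.5)) green sum 0
white front s (np.float64(198.5), np.float64(210.0))
62.0 [91, 84, 76] 63.0 [83, 76, 68] 64.0 [75, 69, 60] 65.0 [69, 62, 54] 66.0 [67, 60, 52] 67.0 [65, 58, 50] 68.0 [65, 57, 49] 69.0 [66, 58, 50] 70.0 [66, 59, 51] 71.0 [67, 59, 52] 72.0 [67, 59, 52] 73.0 [67, 59, 52] 74.0 [66, 59, 52] 75.0 [66, 59, 52] 76.0 [66, 59, 52] 77.0 [66, 59, 52] 78.0 [66, 59, 52] 79.0 [66, 60, 52] 80.0 [66, 60, 52] 81.0 [68, 62, 52] 82.0 [69, 63, 52] 83.0 [72, 65, 52] 84.0 [81, 67, 52] 85.0 [91, 68, 51] 86.0 [103, 68, 50] 87.0 [118, 67, 50] 88.0 [133, 66, 49] 89.0 [145, 66, 48] 90.0 [156, 68, 47] 91.0 [166, 72, 46] 92.0 [175, 81, 45] 93.0 [183, 90, 44] 94.0 [190, 99, 43] 95.0 [197, 107, 42] 96.0 [202, 114, 41] 97.0 [204, 117, 44] 98.0 [204, 119, 47] 99.0 [202, 120, 54] 100.0 [195, 119, 64] 101.0 [187, 119, 75] 102.0 [175, 118, 85] 103.0 [160, 117, 94] 104.0 [145, 115, 100] 105.0 [132, 111, 101] 106.0 [120, 107, 100] 107.0 [110, 102, 98] 
orange s (np.float64(90.5), np.float64(101.5)) green sum 0
white front s (np.float64(198.5), np.float64(210.0))
208.0 [209, 204, 192] 209.0 [204, 198, 187] 210.0 [196, 191, 180] 211.0 [187, 182, 171] 212.0 [172, 167, 157] 213.0 [155, 151, 141] 214.0 [138, 134, 125] 215.0 [123, 120, 113] 216.0 [110, 107, 102] 217.0 [104, 102, 97]
```

The green band is now gone and the drawer is against the jaw, so the plunger is about 6 mm in. Last step: go back and hold the trigger lightly squeezed, about 0.1 rad, which is still idle travel.

```bash
python3 -m jog '[[0,-3,0,0],[0,-6,0,0],[0,-9,0,0],[0,-12,0,0],[0,-15,0,0],[0,-18,0,0],[0,-20,0,0],[0,-21.2,0,0],[0,-21.2,0,0],[0,-21.2,3,0],[0,-21.2,6,0],[0,-21.2,9,0],[0,-21.2,10,0],[0,-21.2,10,0],[0,-21.2,10,0]]'
python3 -m jog '[[0,-0.4,0,0],[0,-0.8,0,0],[0,-1.2,0,0],[0,-1.5,0,0],[0,-1.5,0,0],[0,-1.5,0,0],[0,-1.5,0,0]]'
```

```text
t: 20.33
eef_pos: [0.5582, -0.0286, 0.1287]
tool_rot: [0.0, 0.998, 0.064, -0.0]
contact_force: [0.3, 0.5, 0.2]
gripper_width: -0.002
grasp_force: 0.0
t: 20.92
eef_pos: [0.5564, -0.0133, 0.1286]
tool_rot: [0.0, 0.998, 0.064, 0.001]
contact_force: [1.6, -2.7, 2.3]
gripper_width: -0.0
grasp_force: 1.7
```

```bash
python3 -m jog '[[0,-0.1,0,0],[0,-0.25,0,0],[0,-0.25,0,0],[0,-0.25,0,0],[0,-0.25,0,0]]'
python3 -c "
from h import *
rel()
for c in (dict(np.load('side.npz')),cam('side')):
    P=pts(c);C=c['pixels'].astype(int);X,Y,Z=P[...,0],P[...,1],P[...,2]
    m=(X>.5)&(X<.6)&(Y>-.03)&(Y<.05)&(Z>.14)&(Z<.17)&(C[...,0]>2*C[...,1])
    q=np.argwhere(m)[:,::-1]; u=q.mean(0); print(len(q),u.round(2),ray(c,*u,.15).round(4))
print('top'); prof(94,106)
"
```

```text
t: 21.33
eef_pos: [0.5556, -0.0106, 0.1282]
tool_rot: [0.0, 0.998, 0.064, 0.0]
contact_force: [0.9, -4.1, 3.2]
gripper_width: 0.001
grasp_force: 2.0
t 21.33 tcp [ 0.5556 -0.0106  0.1282] F [ 0.93 -4.06  3.19] width 0.001 g 2.0
158 [256.44 176.44] [0.5514 0.0084 0.15  ]
164 [256.06 178.42] [0.5504 0.015  0.15  ]
top
orange s None green sum 0
white front s None
94.0 [88, 82, 73] 95.0 [88, 81, 72] 96.0 [88, 81, 71] 97.0 [89, 81, 71] 98.0 [91, 80, 70] 99.0 [93, 81, 70] 100.0 [94, 82, 71] 101.0 [96, 82, 72] 102.0 [96, 83, 74] 103.0 [96, 84, 77] 104.0 [95, 85, 79] 105.0 [93, 85, 80]
```

The bar has moved 6.6 mm (about 0.1 rad) and takes about 4 N, which is idle force. Handing in.

```bash
python3 -c "
from station import bot
print(bot.hand_in())"
```

```text
the job is handed in; nothing more can be done
None
```

I pressed the white, yellow and green keys in order. The drawer is pushed against the fixed jaw with the plunger about 6 mm in and the trigger held at about 0.1 rad, and I handed the job in at 21 s; no verdict came back.

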